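Time an ignition rotor and lock its collar

TASK

The ignition rotor on the tilted setting stand is out of time. Turn it by its grip bar until the raised mark on its rim lines up with the tip of the fixed pointer and let it go; only then swing the lever of the locking collar all the way over to its left-hand stop (the big square block), leaving the mark on the pointer. Do not shift the pointer, and leave the other things on the bench where they are.

Things in the scene. Friction and masses are not known exactly. Their poses are not given: they have to be found in the camera images.
- stand: Grey stand fixed to the bench, 215 x 190 mm; origin under its centre, on the bench; -x faces the robot. Its plate, 150 mm up at its middle, slopes up away from the robot; the rotor's axis is square to the plate and leans 26 degrees from vertical, out toward -x. 'Left', 'clockwise': as seen by the robot facing the plate.
- rotor_grip (a point): Point on the rotor's axis, mid grip bar. Rotor: dark steel disc, 114 mm across. Bar: bright steel, 64 mm long, 18 mm thick, across the hub; its top is 17 mm beyond this point, the disc's face 25 mm below it (hub, radius 21 mm, to 20 mm below). Axes turn with the rotor: z out along the axis, x along the bar to its marked end, y across the bar.
- rotor (a joint): Angle of the rotor, rad, growing anticlockwise; 0 = mark at the top of the slope, limits -1.5 and 1.5. It turns stiffly (0.12 N m) and stays where it is left. At the start the mark is always anticlockwise (left) of the pointer, by 0.2 to 1.5 rad.
- rotor_mark (a point): Outer end of the timing mark: a raised rib, 19 mm long, 5 mm wide, on the rotor's face at the rim, in line with the grip bar. 57 mm from the axis, 23 mm below the level of rotor_grip. Axes as rotor_grip.
- pointer_tip (a point): Tip of the pointer: a steel cone, 13 mm at its base, pointing inward to the rotor's rim from the upper side of the slope; 60 mm from the axis, level with rotor_mark (so the two points are 3 mm apart when lined up exactly). Its ring is clamped hard and slips only under some 30 N. Axes: x outward from the rotor's axis through the tip, z out along the axis.
- lever_grip (a point): Middle of the post of the collar's lever, on the lower side of the slope. Post: 16 mm square, 20 mm of it beyond this point, 28 mm below it to the 17 mm wide arm from the dark ring. Parallel to the rotor's axis, 90 mm from it, 18 mm lower along it than rotor_grip. Its z axis points out along the post; the lever turns about the rotor's axis.
- lock_stop (a point): Where lever_grip is when the collar is fully at its left-hand (locked) stop: the lever's arm then meets a low square steel block, 28 x 18 mm, 20 mm high. The open end of travel, at the bottom, has only a thin pin. Block and pin end 28 mm below this point. Fixed. Axes: z out along the rotor's axis, x up the slope, y left.
- collar (a joint): Angle of the locking collar, rad: 0 open (lever at the bottom of the slope), growing clockwise seen from in front to 0.9 at the locked stop, at the left. A sprung detent drives it to the nearer end: it takes about 6 N at the post to bring it over the middle, then it snaps home by itself.
- sprocket_mid (a point): Centre of a loose sprocket, 65 mm across, 16 mm high: a bystander, to the right of the stand.
- carburettor: Loose carburettor, 62 x 64 x 118 mm, standing on the bench to the right of the stand; origin under its centre: a bystander.

How it is judged (in metres and radians):
On the way, in this order (a step that is already met when the one before it is completed fails the run):
1. the rotor's mark is lined up with the pointer and let go, while the collar is still open (distance between rotor_mark and pointer_tip below 0.005 m and value of joint collar below 0.2 rad and contact force between the fingers and rotor below 0.2 N), for 0.2 s.
2. the collar is turned to its locked stop (value of joint collar above 0.84 rad), for 0.2 s.
At the end, for the whole second after the job is handed in: The mark points at the pointer's tip (the two points within 5 mm, which is 4 mm or 4 degrees to either side) and the collar stands within 0.06 rad of its locked stop (distance between rotor_mark and pointer_tip below 0.005 m and value of joint collar above 0.84 rad); the robot touches nothing.
It fails at once if the pointer is shifted by more than 4 mm (distance of pointer_tip from where it was at the start of the episode above 0.004 m).
It fails at once if the sprocket or the carburettor is moved by more than 30 mm (distance of any of sprocket_mid, carburettor from where it was at the start of the episode above 0.03 m).
It also fails if it takes over 69 s, if anything falls off the work surface, if the arm or the gripper's body presses on something with over 40 N, if the wrist force passes 120 N, or if a joint passes its speed limit or range.

ROBOT

A 6-joint arm with a two-finger parallel gripper is mounted at the origin on a cart in front of the work surface, level with it; the furniture and walls round the work are solid. World frame = base frame: x ahead of the robot, y to its left, z up, the work surface at z = 0. Lengths are in mm, angles in rad, forces in N, time in s.
With the tool pointing down it reaches from about 300 to 750 mm from the base axis. Payload 8.5 kg.
Tool frame: the origin (TCP) lies on the centre line of the jaws, within the pads' length; the fingertips stand 19 mm ahead of it and the grasp point (between the pads) is the TCP; z points along the fingers, y is the line along which they close (so a half turn about z gives the same grasp; the last joint's range is limited). The gripper opens to 88 mm and grips with 3 to 60 N. Pads are 18 mm wide; open, the fingers measure 123 mm over their backs; the gripper's body (75 mm by 187 mm) begins 45 mm behind the grasp point.
Start: joints at [1.094, 0.381, 1.297, -0, 1.464, -0.215], TCP at [142.343, 531.243, 257.748] pointing down, gripper open.
Joint ranges: [-3.11, 3.11], [-0.89, 2.33], [0.22, 2.48], [-1.42, 4.56], [0.17, 2.85], [-2.88, 2.88]. Speed limits (rad/s): [2.39, 2.39, 3.14, 3.14, 3.14, 3.14].

INTERFACE

Orientations are given as a unit quaternion [w, x, y, z].
In Python, from cell import * gives the robot as it stands.
- The arm moves only by the shell command python3 -m crank 'ROWS' [FORCE]. ROWS is JSON, a list of rows, each an object of numbers: "jaw": the opening, from 0 (shut) to 1 (fully open); "x", "y", "z": the shift along the tool's x, y, z in m; "roll": the turn about the tool's z in degrees. A call has 1 to 20 rows; each row is the pose to reach, as a shift and turn from the pose commanded when the call began, along the tool's axes at that moment; what a row does not reach only later rows make up. A row lasts 1/8 s, in which the tool goes at most 62.5 mm and 10.7 degrees, less where a joint would pass 70% of its speed; a pose out of reach is approached as far as the arm can. A call with a gripper value outside its range is refused whole. The fingers move at their own pace and stop on an object; FORCE is the grip in N (left out, the last holds). Time passes only in rows, so rows that repeat a pose let the fingers close. It gives the time, the measured TCP pose, the force, the opening and the grip force at its end, in the units of the state.
- read_state(): the state, without advancing time (a new reading comes with each control period).
- snapshot(name): name is "side" or "top"; returns a dict with "color" (400x640x3 uint8, red, green, blue), "intrinsics" (3x3 intrinsics, pixels), "cam_to_world" (4x4, takes a point from camera to world coordinates). Camera axes: x right, y up, looking along -z (the intrinsics and any distortion apply to the point x, -y, -z); pixel columns grow to the right and rows downward; lengths in mm; the calibration is good to about 2 mm. A picture is of the moment at which its call begins. There is no depth.
- finish_job(): hands the job in; it is judged then, once.
The state is a dict: "time": time; "qpos": joint angles; "qd": joint speeds; "joint_efforts": joint torques, N m; "eef_pos": TCP position; "eef_rot": TCP orientation; "wrist_force": force on the tool from outside, world axes, zero at the start; "moment": the same for the moment, N m; "gripper_width": opening from 0.0 (shut) to 1.0 (fully open); "grasp_force": force on a finger pad.
Only numpy, scipy, OpenCV 4.12 (cv2) and the standard library are available. Lean on these libraries where they do the work, as an engineer would, in place of code of your own. Each camera call takes 0.05 s, during which the arm holds its last target. There are 200 camera calls.

## Working session

There is one attempt and no reset: what is moved stays moved. The work goes in short steps, Python scripts to look and compute and a shell command to move; the robot and the scene stay as the last step left them, time stands still between calls to the robot, and variables do not carry over. Pictures are saved under pics/ and viewed, at most 10 in all, crops included, and the job is handed in when it is done.

```bash
ls; mkdir -p pics
python3 - <<'E'
from cell import *
import cv2
s=read_state();print(s)
for n in("side","top"):
    d=snapshot(n);cv2.imwrite(f"pics/{n}0.png",d["color"][:,:,::-1]);print(n,d["intrinsics"],d["cam_to_world"])
    print([k for k in d])
E
```

```text
pics
{'time': 0.0, 'qpos': array([ 1.09370979e+00,  3.81140019e-01,  1.29827918e+00, -1.12216552e-05,
        1.46358056e+00, -2.15346437e-01]), 'qd': array([-5.50776045e-04,  6.58932794e-04, -3.06477103e-03, -1.49204882e-04,
       -8.59485082e-04,  3.45587860e-05]), 'joint_efforts': array([ 1.63561097e-03, -4.37920511e+01, -2.24552250e+01,  7.13458308e-02,
        3.53143830e-02, -1.49458433e-04]), 'eef_pos': array([142.2236505 , 531.01831086, 257.16159648]), 'eef_rot': array([-2.33497148e-04,  1.30496170e-01,  9.91448564e-01, -6.63698876e-04]), 'wrist_force': array([0.06089117, 0.17113046, 0.07719956]), 'moment': array([ 0.05883116, -0.01369009, -0.02964682]), 'grasp_force': 0.0, 'gripper_width': 1.0000216248726472}
side [[456.90355957   0.         324.75440365]
 [  0.         456.90355957 201.19282802]
 [  0.           0.           1.        ]] [[-9.32267060e-01  1.86579556e-01 -3.09945477e-01  2.70995448e+02]
 [-3.61599084e-01 -5.06974604e-01  7.82446709e-01  8.36087850e+02]
 [-1.11459265e-02  8.41525294e-01  5.40102720e-01  6.18739408e+02]
 [ 0.00000000e+00  0.00000000e+00  0.00000000e+00  1.00000000e+00]]
['color', 'intrinsics', 'cam_to_world']
top [[485.37931703   0.         321.31517144]
 [  0.         485.37931703 196.11556688]
 [  0.           0.           1.        ]] [[-2.66743755e-02  9.89607939e-01 -1.41296160e-01  3.83647714e+02]
 [-9.99511437e-01 -2.87064213e-02 -1.23623960e-02  1.98306100e+02]
 [-1.62900323e-02  1.40897368e-01  9.89890179e-01  1.18543136e+03]
 [ 0.00000000e+00  0.00000000e+00  0.00000000e+00  1.00000000e+00]]
['color', 'intrinsics', 'cam_to_world']
```

View pics/side0.png

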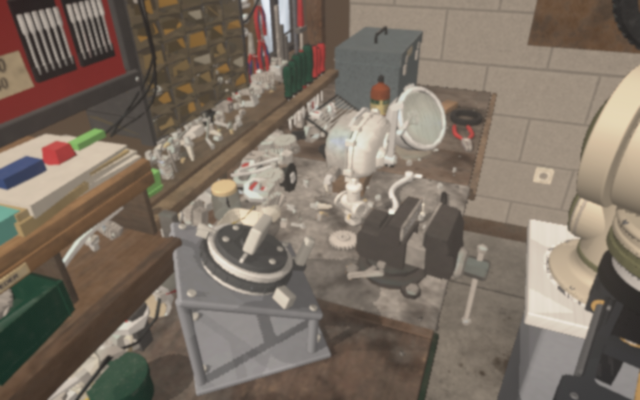

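View pics/top0.png

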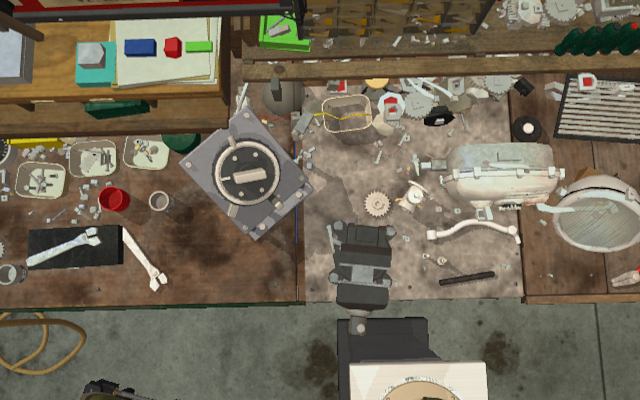

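Run:
```python
import cv2,numpy as np
a=cv2.imread("pics/side0.png")[190:330,160:340];b=cv2.imread("pics/top0.png")[100:245,180:320]
a=cv2.resize(a,None,fx=4,fy=4,interpolation=2);b=cv2.resize(b,None,fx=4,fy=4,interpolation=2)
cv2.imwrite("pics/ca.png",a);cv2.imwrite("pics/cb.png",b)
```

```text
(no output)
```

View pics/ca.png

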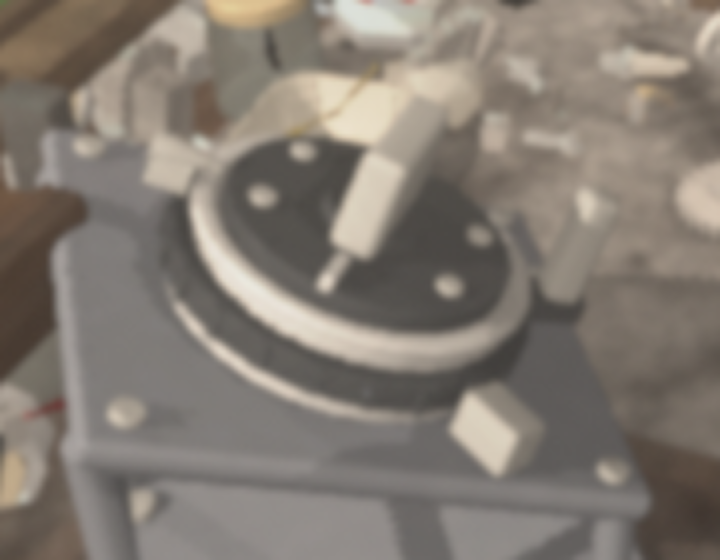

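View pics/cb.png

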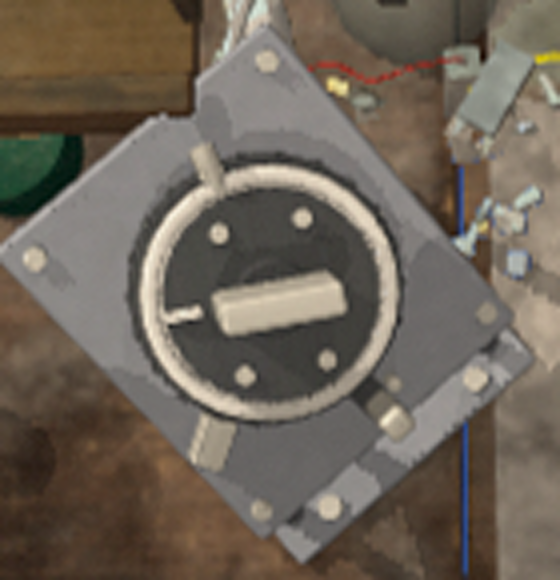

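```bash
cat > h.py <<'E'
from cell import *
import numpy as np, cv2
from scipy.optimize import least_squares
from scipy.spatial.transform import Rotation as R
def cal():
    return {n:(d["intrinsics"],d["cam_to_world"]) for n in("side","top") for d in [snapshot(n)]}
def proj(c,P):
    K,T=c;p=np.linalg.inv(T)@np.r_[P,1];q=K@[p[0],-p[1],-p[2]];return q[:2]/q[2]
def tri(C,us,ut):
    f=lambda P:np.r_[proj(C["side"],P)-us,proj(C["top"],P)-ut]
    r=least_squares(f,[500,400,170.]);return r.x,np.abs(r.fun).max()
def axes(yaw):
    return R.from_euler("zy",[yaw,-np.radians(26)])  # x up slope, y left, z out
def pts(p):
    # p: grip point, yaw, rotor angle, pointer angle
    A=axes(p[3]).as_matrix();g=np.array(p[:3]);u=lambda a,r,z:g+A@[r*np.cos(a),r*np.sin(a),z]
    return dict(ctr=u(0,0,-22),mark=u(p[4],57,-23),ptr=u(p[5],60,-23),lev=u(np.pi,90,2),stop=u(np.pi-.9,90,-18))
E
python3 - <<'E'
from h import *
C=cal()
S=lambda x,y:np.array([160+x/4,190+y/4])-.375
T=lambda x,y:np.array([180+x/4,100+y/4])-.375
O=dict(ctr=(S(374,217),T(274,296)),mark=(S(323,290),T(165,318)),ptr=(S(210,158),T(220,190)),lev=(S(594,205),T(398,421)))
for k,v in O.items(): print(k,tri(C,*v))
print("block",tri(C,S(490,405),T(212,443)))
def f(p):
    q=pts(p);return np.concatenate([np.r_[proj(C["side"],q[k])-v[0],proj(C["top"],q[k])-v[1]] for k,v in O.items()])
c=tri(C,*O["ctr"])[0]
r=least_squares(f,[*(c+[-10,-5,20]),.7,1,0]);print(r.x,r.fun.round(1))
np.save("fit.npy",r.x)
q=pts(r.x);print(q)
e=[proj(C["top"],p) for p in [q["stop"]]];print((e[0]-[180,100])*4)
# yaw from upper/lower plate edges in top view
def ray(c,u,z):
    K,M=c;d=np.linalg.inv(K)@[u[0],u[1],1];d=M[:3,:3]@[d[0],-d[1],-d[2]];return M[:3,3]+d*(z-M[2,3])/d[2]
a=ray(C["top"],T(300,560),105);b=ray(C["top"],T(530,355),105);d=a-b;print("yaw edge",np.arctan2(-d[0],d[1]))
E
```

```text
ctr (array([577.51568902, 362.55501263, 188.06451705]), np.float64(0.2378765999320649))
mark (array([566.14805733, 417.65228802, 198.88210567]), np.float64(0.05922169014888823))
ptr (array([629.39666534, 385.78538316, 218.44733993]), np.float64(0.5934738002536335))
lev (array([512.86748323, 300.85057644, 166.50115098]), np.float64(0.03620276045671744))
block (array([509.12002201, 404.02066696, 150.27422307]), np.float64(1.4450432432656726))
[ 5.70666759e+02  3.60418008e+02  2.10800784e+02  6.51442032e-01
  1.09695239e+00 -2.50916377e-01] [-1.3 -2.8  0.9 -1.4 -1.9  5.7  1.9 -1.6  1.   1.4  1.  -0.6  2.8 -4.6
 -3.1  2.8]
{'ctr': array([580.310924  , 360.41800813, 191.02731535]), 'mark': array([571.69847503, 416.52144747, 185.71414138]), 'ptr': array([630.40889756, 383.8121551 , 214.34912773]), 'lev': array([505.4642932 , 305.8479702 , 181.22462093]), 'stop': array([500.15191726, 382.55859307, 156.38156326])}
[246.14881583 449.94053735]
yaw edge 0.7069769784553552
```

```bash
sed -i 's/"zy"/"ZY"/' h.py
cat > fit.py <<'E'
from h import *
C=cal()
S=lambda x,y:np.array([160+x/4,190+y/4])-.375
T=lambda x,y:np.array([180+x/4,100+y/4])-.375
O=dict(ctr=(S(374,217),T(274,296)),mark=(S(323,290),T(165,318)),ptr=(S(210,158),T(220,190)),lev=(S(594,205),T(398,421)))
def f(p):
    q=pts(p);return np.concatenate([np.r_[proj(C["side"],q[k])-v[0],proj(C["top"],q[k])-v[1]] for k,v in O.items()])
r=least_squares(f,[570,355,210,.7,1,0]);print(r.x,r.fun.round(1))
np.save("fit.npy",r.x)
q=pts(r.x);print(q)
A=axes(r.x[3]).as_matrix();g=r.x[:3]
# bar top corners, overlay image for checking
for n in("side","top"):
    im=cv2.imread(f"pics/{n}0.png");k=4;o=(160,190) if n=="side" else (180,100)
    im=cv2.resize(im[o[1]:o[1]+145,o[0]:o[0]+180],None,fx=k,fy=k,interpolation=2)
    Bm=A@R.from_euler("z",r.x[4]).as_matrix()
    L=[g+Bm@[a*32,b*9,17] for a,b in((1,1),(1,-1),(-1,-1),(-1,1))]+list(q.values())
    for P in L: cv2.circle(im,tuple(int(v) for v in (proj(C[n],P)-o+.375)*k),3,(0,0,255),-1)
    cv2.imwrite(f"pics/o{n}.png",im)
a=np.hstack([cv2.resize(cv2.imread(f"pics/o{n}.png"),(400,322)) for n in("side","top")]);cv2.imwrite("pics/o.png",a)
E
python3 fit.py
```

```text
[ 5.72117693e+02  3.57059636e+02  2.08577916e+02  7.28357296e-01
  1.05269216e+00 -3.18199312e-01] [-1.6 -0.3 -0.4 -0.7  0.3 -0.7 -0.2  0.1  1.2  2.3  1.2 -0.4  0.5 -1.3
 -1.   0.6]
{'ctr': array([579.31483294, 363.47922249, 188.80444721]), 'mark': array([565.61365275, 417.61411038, 200.28014215]), 'ptr': array([630.36132025, 383.8571514 , 212.88755637]), 'lev': array([511.09662597, 302.63106774, 170.92210111]), 'stop': array([493.55410711, 381.45297896, 167.87499468])}
```

View pics/o.png

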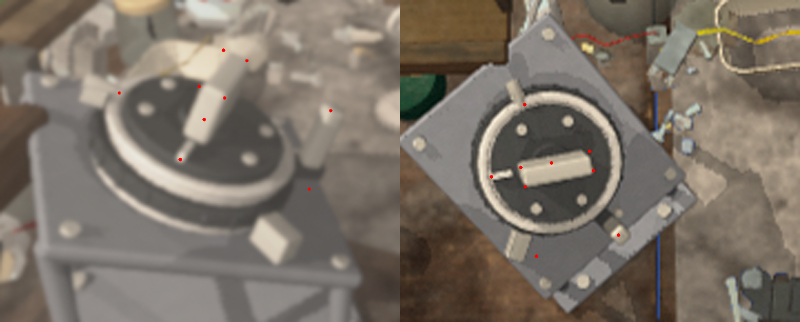

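```bash
cat > mv.py <<'E'
from h import *
import sys
def rel(target,yhead):  # target TCP mm, heading(deg) of tool y -> shift in tool axes (m) and roll (deg)
    s=read_state();q=s["eef_rot"];M=R.from_quat([q[1],q[2],q[3],q[0]]).as_matrix()
    d=M.T@(np.array(target)-s["eef_pos"])/1000
    cur=np.degrees(np.arctan2(M[1,1],M[0,1]));r=-((yhead-cur+90)%180-90)
    print("tilt",M[:,2].round(3),"yhead",cur.round(1),"shift",d.round(4),"roll",round(r,1))
if __name__=="__main__":
    p=np.load("fit.npy");A=axes(p[3]).as_matrix()
    for a in(p[4],p[5]):
        h=A@[np.cos(a),np.sin(a),0];H=np.degrees(np.arctan2(h[1],h[0]));print("bar heading",H.round(1))
        rel(p[:3]+[0,0,90],H-90);rel(p[:3]+[0,0,12],H-90)
E
python3 - <<'E'
from h import *
C=cal()
print(tri(C,(180,243),(228,127)),tri(C,(152,178),(228,100)))
E
python3 mv.py
```

```text
(array([679.24367413, 404.41835146, 192.58538163]), np.float64(0.21777093988184504)) (array([711.98690168, 389.10205219, 290.17630833]), np.float64(4.241163574195255))
bar heading 104.6
tilt [-0. -0. -1.] yhead 75.0 shift [-0.4602 -0.057  -0.0409] roll 60.4
tilt [-0. -0. -1.] yhead 75.0 shift [-0.4602 -0.057   0.0371] roll 60.4
bar heading 21.6
tilt [-0. -0. -1.] yhead 75.0 shift [-0.4602 -0.057  -0.0409] roll -36.6
tilt [-0. -0. -1.] yhead 75.0 shift [-0.4602 -0.057   0.0371] roll -36.6
```

```bash
python3 -m crank '[{"x":-0.05,"y":-0.01,"z":-0.05,"roll":6},{"x":-0.1,"y":-0.02,"z":-0.06,"roll":14,"jaw":0.4},{"x":-0.155,"y":-0.03,"z":-0.06,"roll":22,"jaw":0.4},{"x":-0.21,"y":-0.04,"z":-0.06,"roll":30,"jaw":0.4},{"x":-0.265,"y":-0.05,"z":-0.05,"roll":38,"jaw":0.4},{"x":-0.32,"y":-0.057,"z":-0.04,"roll":46,"jaw":0.4},{"x":-0.375,"y":-0.057,"z":-0.04,"roll":54,"jaw":0.4},{"x":-0.42,"y":-0.057,"z":-0.04,"roll":60.4,"jaw":0.4},{"x":-0.458,"y":-0.059,"z":-0.04,"roll":60.4,"jaw":0.4},{"x":-0.458,"y":-0.059,"z":-0.04,"roll":60.4,"jaw":0.4},{"x":-0.458,"y":-0.059,"z":-0.04,"roll":60.4,"jaw":0.4},{"x":-0.458,"y":-0.059,"z":-0.04,"roll":60.4,"jaw":0.4}]' 20; python3 mv.py
```

```text
bar heading 104.6
tilt [-0. -0. -1.] yhead 75.0 shift [-0.4602 -0.057  -0.0409] roll 60.4
tilt [-0. -0. -1.] yhead 75.0 shift [-0.4602 -0.057   0.0371] roll 60.4
bar heading 21.6
tilt [-0. -0. -1.] yhead 75.0 shift [-0.4602 -0.057  -0.0409] roll -36.6
tilt [-0. -0. -1.] yhead 75.0 shift [-0.4602 -0.057   0.0371] roll -36.6validation failed for argument at $[0]...
```

```bash
python3 -m crank '[{"x":-0.05,"y":-0.01,"z":-0.05,"roll":6,"jaw":0.4},{"x":-0.1,"y":-0.02,"z":-0.06,"roll":14,"jaw":0.4},{"x":-0.155,"y":-0.03,"z":-0.06,"roll":22,"jaw":0.4},{"x":-0.21,"y":-0.04,"z":-0.06,"roll":30,"jaw":0.4},{"x":-0.265,"y":-0.05,"z":-0.05,"roll":38,"jaw":0.4},{"x":-0.32,"y":-0.057,"z":-0.04,"roll":46,"jaw":0.4},{"x":-0.375,"y":-0.057,"z":-0.04,"roll":54,"jaw":0.4},{"x":-0.42,"y":-0.057,"z":-0.04,"roll":60.4,"jaw":0.4},{"x":-0.458,"y":-0.059,"z":-0.04,"roll":60.4,"jaw":0.4},{"x":-0.458,"y":-0.059,"z":-0.04,"roll":60.4,"jaw":0.4},{"x":-0.458,"y":-0.059,"z":-0.04,"roll":60.4,"jaw":0.4},{"x":-0.458,"y":-0.059,"z":-0.04,"roll":60.4,"jaw":0.4}]' 20; python3 mv.py
python3 - <<'E'
from h import *
print(read_state()["qpos"])
a=snapshot("side")["color"][150:330,130:340,::-1];b=snapshot("top")["color"][70:250,160:370,::-1]
cv2.imwrite("pics/m1.png",cv2.resize(np.hstack([a,b]),(800,343)))
E
```

```text
time: 1.9
eef_pos: [568.4, 356.4, 298.3]
eef_rot: [0.0, 0.611, 0.792, 0.0]
wrist_force: [-0.2, 0.2, 0.5]
gripper_width: 0.401
grasp_force: 0.0
bar heading 104.6
tilt [ 0.  0. -1.] yhead 14.7 shift [-0.0003  0.0038 -0.0003] roll 0.1
tilt [ 0.  0. -1.] yhead 14.7 shift [-0.0003  0.0038  0.0777] roll 0.1
bar heading 21.6
tilt [ 0.  0. -1.] yhead 14.7 shift [-0.0003  0.0038 -0.0003] roll 83.1
tilt [ 0.  0. -1.] yhead 14.7 shift [-0.0003  0.0038  0.0777] roll 83.1
[3.83985277e-01 5.87938084e-01 8.27885354e-01 1.20822880e-04
 1.72534439e+00 1.27844158e-01]
```

View pics/m1.png

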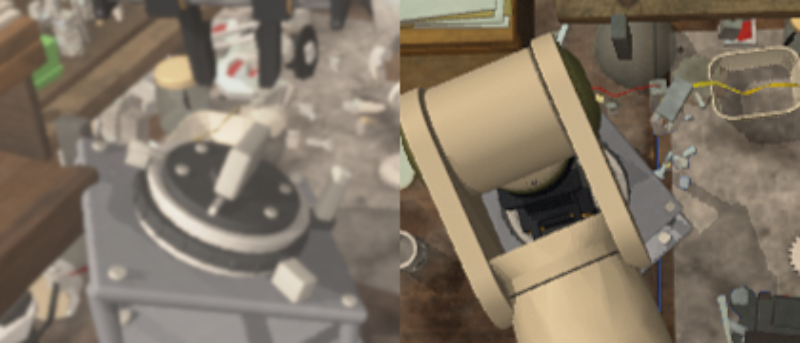

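```bash
python3 -m crank '[{"x":-0.002,"y":0.001,"z":0.03,"roll":0,"jaw":0.4},{"x":-0.002,"y":0.001,"z":0.05,"roll":0,"jaw":0.4},{"x":-0.002,"y":0.001,"z":0.065,"roll":0,"jaw":0.4},{"x":-0.002,"y":0.001,"z":0.074,"roll":0,"jaw":0.4},{"x":-0.002,"y":0.001,"z":0.074,"roll":0,"jaw":0.4}]'
python3 - <<'E'
from h import *
a=snapshot("side")["color"][170:310,150:330,::-1]
cv2.imwrite("pics/m2.png",cv2.resize(a,None,fx=4,fy=4,interpolation=2))
E
```

```text
time: 2.62
eef_pos: [570.8, 354.1, 223.6]
eef_rot: [-0.0, 0.611, 0.791, -0.0]
wrist_force: [0.1, -0.0, 0.3]
gripper_width: 0.401
grasp_force: 0.0
```

View pics/m2.png

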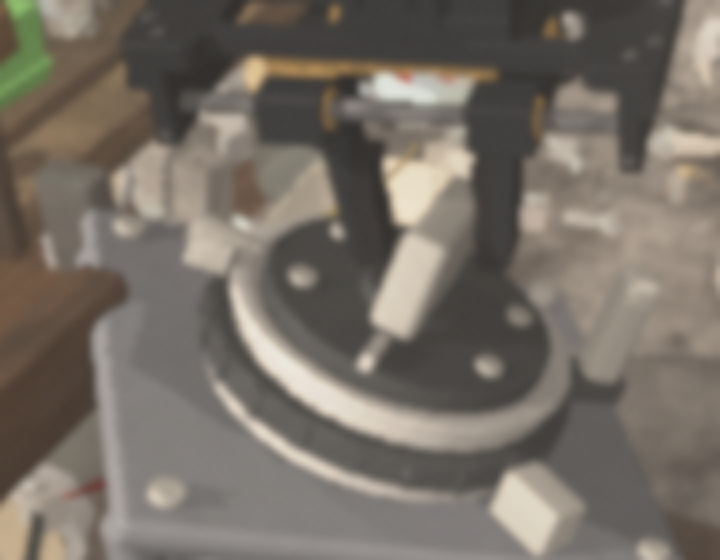

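```bash
python3 -m crank '[{"x":0,"y":0,"z":0,"roll":0,"jaw":0.1},{"x":0,"y":0,"z":0,"roll":0,"jaw":0.1},{"x":0,"y":0,"z":0,"roll":0,"jaw":0.1},{"x":0,"y":0,"z":0,"roll":0,"jaw":0.1},{"x":0,"y":0,"z":0,"roll":5,"jaw":0.1},{"x":0,"y":0,"z":0,"roll":10,"jaw":0.1},{"x":0,"y":0,"z":0,"roll":16,"jaw":0.1},{"x":0,"y":0,"z":0,"roll":22,"jaw":0.1},{"x":0,"y":0,"z":0,"roll":28,"jaw":0.1},{"x":0,"y":0,"z":0,"roll":34,"jaw":0.1},{"x":0,"y":0,"z":0,"roll":40,"jaw":0.1},{"x":0,"y":0,"z":0,"roll":40,"jaw":0.1}]' 10
python3 - <<'E'
from h import *
a=snapshot("side")["color"][170:310,150:330,::-1]
cv2.imwrite("pics/m3.png",cv2.resize(a,None,fx=4,fy=4,interpolation=2))
E
```

```text
time: 4.18
eef_pos: [566.9, 355.0, 224.5]
eef_rot: [-0.002, 0.845, 0.535, -0.004]
wrist_force: [-21.0, -0.1, 6.2]
gripper_width: 0.249
grasp_force: 9.5
```

View pics/m3.png

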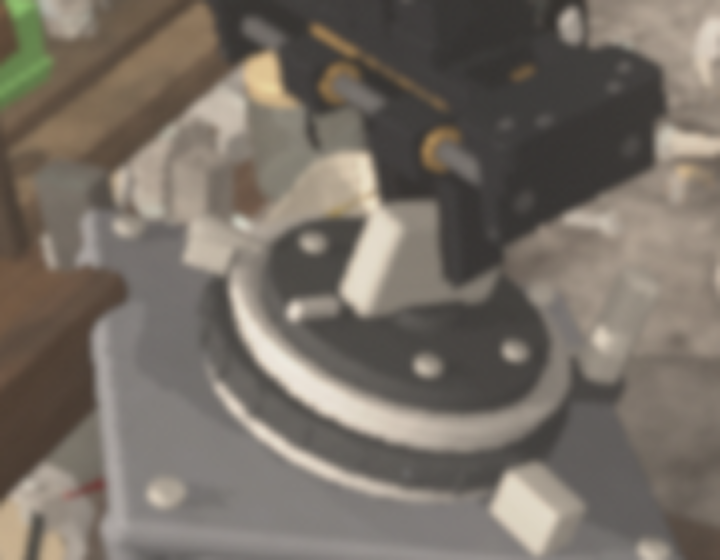

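```bash
python3 -m crank '[{"x":0,"y":-0.003,"z":0,"roll":2,"jaw":0.1},{"x":0,"y":-0.003,"z":0,"roll":8,"jaw":0.1},{"x":0,"y":-0.003,"z":0,"roll":14,"jaw":0.1},{"x":0,"y":-0.003,"z":0,"roll":20,"jaw":0.1},{"x":0,"y":-0.003,"z":0,"roll":26,"jaw":0.1},{"x":0,"y":-0.003,"z":0,"roll":32,"jaw":0.1},{"x":0,"y":-0.003,"z":0,"roll":37,"jaw":0.1},{"x":0,"y":-0.003,"z":0,"roll":37,"jaw":0.1}]' 10
python3 - <<'E'
from h import *
a=snapshot("side")["color"][190:280,160:310,::-1]
cv2.imwrite("pics/m4.png",cv2.resize(a,None,fx=5,fy=5,interpolation=2))
E
```

```text
time: 5.22
eef_pos: [567.0, 356.4, 224.9]
eef_rot: [-0.001, 0.971, 0.239, -0.0]
wrist_force: [-7.5, 2.4, 3.9]
gripper_width: 0.22
grasp_force: 10.6
```

View pics/m4.png

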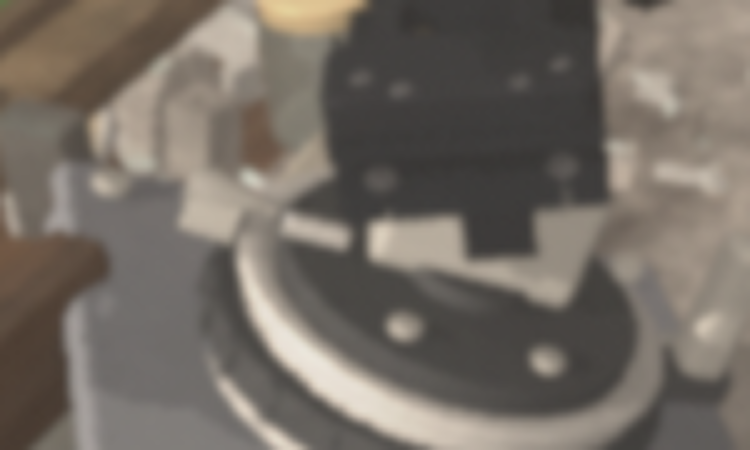

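```bash
python3 -m crank '[{"x":0,"y":0,"z":0,"roll":0,"jaw":0.45},{"x":0,"y":0,"z":0,"roll":0,"jaw":0.45},{"x":0,"y":0,"z":0,"roll":0,"jaw":0.45},{"x":0,"y":0,"z":-0.02,"roll":0,"jaw":0.45},{"x":0,"y":0,"z":-0.05,"roll":0,"jaw":0.45},{"x":0,"y":0,"z":-0.085,"roll":0,"jaw":0.45},{"x":-0.015,"y":-0.04,"z":-0.085,"roll":0,"jaw":0.45},{"x":-0.035,"y":-0.09,"z":-0.085,"roll":0,"jaw":0.45},{"x":-0.055,"y":-0.14,"z":-0.085,"roll":0,"jaw":0.45},{"x":-0.07,"y":-0.18,"z":-0.085,"roll":0,"jaw":0.45},{"x":-0.08,"y":-0.205,"z":-0.085,"roll":0,"jaw":0.45},{"x":-0.08,"y":-0.205,"z":-0.085,"roll":0,"jaw":0.45},{"x":-0.08,"y":-0.205,"z":-0.085,"roll":0,"jaw":0.45},{"x":-0.08,"y":-0.205,"z":-0.085,"roll":0,"jaw":0.45}]'
python3 - <<'E'
from h import *
C=cal();p=np.load("fit.npy")
ims={}
for n in("side","top"):
    d=snapshot(n)["color"];cv2.imwrite(f"pics/r1{n}.png",d[:,:,::-1]);ims[n]=d.astype(float).mean(2)
# unwrap in the rotor plane (z=-23 below grip): brightness sampled at radius r, angle a
A=axes(p[3]).as_matrix()
for n in("side","top"):
    print(n,"angle deg: rows r=")
    ang=np.arange(-50,26,3)
    print("      ",*["%4d"%a for a in ang])
    for r in(41,44,47,50,53,56,60,64,68,72,76):
        P=[p[:3]+A@[r*np.cos(a),r*np.sin(a),-23] for a in np.radians(ang)]
        u=np.array([proj(C[n],q) for q in P],np.float32)
        v=cv2.remap(ims[n].astype(np.float32),u[:,:1],u[:,1:],1).ravel()
        print("%5d "%r,*["%4d"%x for x in v])
E
```

```text
time: 7.02
eef_pos: [403.4, 499.2, 308.7]
eef_rot: [0.0, 0.971, 0.238, -0.0]
wrist_force: [-0.2, -0.1, 0.3]
gripper_width: 0.447
grasp_force: 0.0
side angle deg: rows r=
        -50  -47  -44  -41  -38  -35  -32  -29  -26  -23  -20  -17  -14  -11   -8   -5   -2    1    4    7   10   13   16   19   22   25
   41    80   80   80   80   81   82   87   98  118  144  168  184  188  184  166  136  109   90   81   80   80   79   79   79   79   79
   44    80   80   80   80   80   81   83   92  107  135  160  181  189  183  164  136  105   85   80   80   80   80   79   79   79   79
   47    80   80   80   80   80   80   82   88  102  127  157  179  189  186  166  131   99   85   81   80   80   80   79   80   79   79
   50    82   82   81   82   81   81   79   81   93  116  148  177  190  186  164  131   99   83   80   80   80   80   80   81   80   80
   53   102  103  104  105  103  100   96   92   98  119  152  179  191  185  165  133  102   89   87   87   88   87   86   87   89   87
   56   143  144  147  147  148  145  141  137  131  131  137  143  145  145  142  130  113  102  100  101  
[... 1680 characters left out ...]
   85   85   99
   60   156  159  153  156  153  142  146  137  146  145  142  123  131  149  138  146  143  148  147  145  141  140  135  138  143  148
   64   176  184  184  188  191  183  160  162  158  162  155  117  141  168  184  178  177  190  191  186  182  181  178  181  178  180
   68    87   88   92   94   85  100   95   85   91   79  106  122  135  117   98  105  111  109  113  120  133  122  116  133  132  131
   72    71   64   57   71   73   69   66   55   69   58   99  125  138  113   65   65   65   62   61   65   62   60   60   60   59   66
   76   120  114  111  112  114  113  109   95  108  110  103  130  145  115  109  106  105   88   96  106  104  108   86   94  108  104
```

Run:
```python
from h import *
C=cal();p=np.load("fit.npy");A=axes(p[3]).as_matrix()
o=[]
for n in("side","top"):
    im=cv2.imread(f"pics/r1{n}.png")
    # display patch: x right = clockwise (-y), rows = up slope; 7 px/mm, x from -55..? 
    k=7.0
    src=np.array([[x,y] for x in(30,90) for y in(-45,12)],float)
    u=np.array([proj(C[n],p[:3]+A@[x,y,-23]) for x,y in src],np.float32)
    v=np.array([[(12-y)*k,(90-x)*k] for x,y in src],np.float32)
    o.append(cv2.warpPerspective(im,cv2.getPerspectiveTransform(u,v),(399,420),flags=cv2.INTER_CUBIC))
    for r in(57,60,75):
        for a in range(-30,6,5):
            t=np.radians(a);c=(int((12-r*np.sin(t))*k),int((90-r*np.cos(t))*k));cv2.circle(o[-1],c,1,(0,0,255) if a%10==0 else (0,255,0),-1)
cv2.imwrite("pics/m5.png",np.hstack(o))
```

```text
(no output)
```

View pics/m5.png

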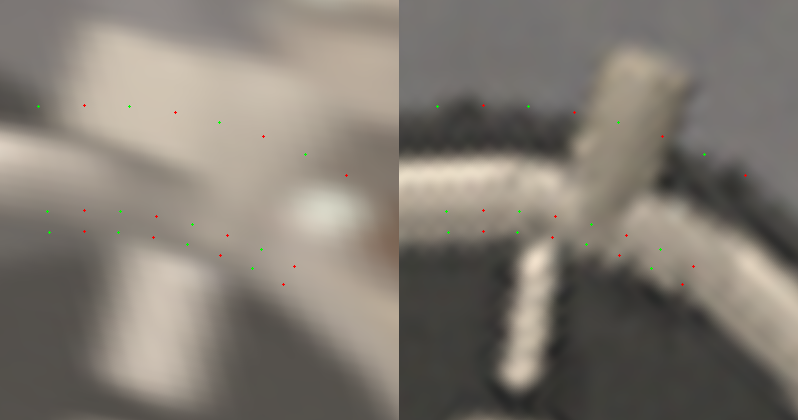

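```bash
python3 -m crank '[{"x":0.02,"y":0.05,"z":0,"roll":0,"jaw":0.45},{"x":0.04,"y":0.1,"z":0,"roll":0,"jaw":0.45},{"x":0.06,"y":0.15,"z":0,"roll":0,"jaw":0.45},{"x":0.08,"y":0.205,"z":0,"roll":0,"jaw":0.45},{"x":0.08,"y":0.205,"z":0,"roll":0,"jaw":0.45},{"x":0.08,"y":0.205,"z":0.03,"roll":0,"jaw":0.45},{"x":0.08,"y":0.205,"z":0.06,"roll":0,"jaw":0.45},{"x":0.08,"y":0.205,"z":0.085,"roll":0,"jaw":0.45},{"x":0.08,"y":0.205,"z":0.085,"roll":0,"jaw":0.1},{"x":0.08,"y":0.205,"z":0.085,"roll":0,"jaw":0.1},{"x":0.08,"y":0.205,"z":0.085,"roll":0,"jaw":0.1},{"x":0.08,"y":0.205,"z":0.085,"roll":0,"jaw":0.1},{"x":0.08,"y":0.205,"z":0.085,"roll":4,"jaw":0.1},{"x":0.08,"y":0.205,"z":0.085,"roll":8.5,"jaw":0.1},{"x":0.08,"y":0.205,"z":0.085,"roll":8.5,"jaw":0.1},{"x":0.08,"y":0.205,"z":0.085,"roll":8.5,"jaw":0.1}]' 10
```

```text
time: 9.32
eef_pos: [567.6, 356.6, 225.3]
eef_rot: [-0.001, 0.986, 0.167, 0.001]
wrist_force: [-4.6, 3.4, 1.1]
gripper_width: 0.232
grasp_force: 10.7
```

```bash
python3 -m crank '[{"x":0,"y":0,"z":0,"roll":0,"jaw":0.45},{"x":0,"y":0,"z":0,"roll":0,"jaw":0.45},{"x":0,"y":0,"z":0,"roll":0,"jaw":0.45},{"x":0,"y":0,"z":-0.02,"roll":0,"jaw":0.45},{"x":0,"y":0,"z":-0.05,"roll":0,"jaw":0.45},{"x":0,"y":0,"z":-0.085,"roll":0,"jaw":0.45},{"x":-0.025,"y":-0.04,"z":-0.085,"roll":0,"jaw":0.45},{"x":-0.05,"y":-0.09,"z":-0.085,"roll":0,"jaw":0.45},{"x":-0.075,"y":-0.135,"z":-0.085,"roll":0,"jaw":0},{"x":-0.1,"y":-0.17,"z":-0.085,"roll":0,"jaw":0},{"x":-0.11,"y":-0.19,"z":-0.085,"roll":0,"jaw":0},{"x":-0.11,"y":-0.19,"z":-0.085,"roll":0,"jaw":0},{"x":-0.11,"y":-0.19,"z":-0.085,"roll":0,"jaw":0},{"x":-0.11,"y":-0.19,"z":-0.085,"roll":0,"jaw":0}]'
cat > meas.py <<'E'
from h import *
from scipy.ndimage import map_coordinates
C=cal();p=np.load("fit.npy");A=axes(p[3]).as_matrix()
def cen(im,rs,lo,hi,base):
    out=[]
    ang=np.arange(lo,hi,.5)
    for r in rs:
        u=np.array([proj(C["top"],p[:3]+A@[r*np.cos(a),r*np.sin(a),-23]) for a in np.radians(ang)])
        v=map_coordinates(im,[u[:,1],u[:,0]],order=1);w=np.clip(v-base,0,None);w[w<.4*w.max()]=0
        a=np.radians((w*ang).sum()/w.sum());out.append([r*np.cos(a),r*np.sin(a)])
    o=np.array(out);k=np.polyfit(o[:,0],o[:,1],1);return o,np.degrees(np.arctan(k[0])),k
ims=[("before",cv2.imread("pics/r1top.png").astype(float).mean(2))]
d=snapshot("top")["color"];cv2.imwrite("pics/last_top.png",d[:,:,::-1]);ims.append(("now",d.astype(float).mean(2)))
for nm,im in ims:
    m,am,km=cen(im,range(41,54,2),-32,4,75);q,aq,kq=cen(im,range(70,75),-26,-4,80)
    print(nm,"mark dir",am.round(1),"tip",np.polyval(km,56).round(1),"| pointer pts",q[[0,-1]].round(1).tolist(),"mark pts",m[[0,-1]].round(1).tolist(), "at x=57.5: mark y",np.polyval(km,55.5).round(1),"pointer y",(np.polyval(np.polyfit([q[:,0].mean(),57.],[q[:,1].mean(),np.nan],1),57) if 0 else (q[:,1].mean()-(q[:,0].mean()-57)*np.tan(np.radians(-18.2)))).round(1))
E
python3 meas.py
```

```text
time: 11.08
eef_pos: [403.4, 498.0, 308.6]
eef_rot: [0.0, 0.986, 0.165, -0.0]
wrist_force: [-1.0, 0.0, -0.1]
gripper_width: 0.01
grasp_force: 0.0
before mark dir -8.3 tip -8.2 | pointer pts [[67.7, -17.7], [71.4, -19.3]] mark pts [[40.6, -5.9], [52.5, -7.6]] at x=57.5: mark y -8.1 pointer y -14.3
now mark dir -15.7 tip -16.8 | pointer pts [[67.7, -17.7], [71.4, -19.3]] mark pts [[39.1, -12.2], [50.7, -15.3]] at x=57.5: mark y -16.6 pointer y -14.3
```

Run:
```python
from h import *
from scipy.ndimage import map_coordinates
C=cal();p=np.load("fit.npy");A=axes(p[3]).as_matrix()
im=cv2.imread("pics/last_top.png").astype(float);f=im[:,:,2]-im[:,:,0]
for nm,xs,lo,hi in(("ptr",(70,72,74,76,78,80,82),-36,-6),("mark",(40,43,46,49,51),-26,-4)):
    o=[]
    for x in xs:
        y=np.arange(lo,hi,.5);u=np.array([proj(C["top"],p[:3]+A@[x,b,-23]) for b in y])
        v=map_coordinates(f,[u[:,1],u[:,0]],order=1);h=y[v>(v.max()+np.median(v))/2]
        o.append([x,h.min(),h.max(),(h.min()+h.max())/2,v.max()-np.median(v)])
    o=np.array(o);k=np.polyfit(o[:,0],o[:,3],1);print(nm,o.round(1).tolist(),"y at x=57:",np.polyval(k,57).round(1),np.degrees(np.arctan(k[0])).round(1))
```

```text
ptr [[70.0, -25.0, -13.5, -19.2, 18.3], [72.0, -26.0, -14.5, -20.2, 17.1], [74.0, -27.0, -15.0, -21.0, 18.8], [76.0, -27.0, -16.0, -21.5, 18.9], [78.0, -28.0, -16.0, -22.0, 20.3], [80.0, -26.0, -17.0, -21.5, 23.5], [82.0, -24.5, -17.5, -21.0, 20.6]] y at x=57: -18.0 -8.9
mark [[40.0, -15.0, -9.5, -12.2, 24.1], [43.0, -15.5, -10.5, -13.0, 24.0], [46.0, -16.5, -11.0, -13.8, 22.9], [49.0, -17.5, -13.0, -15.2, 23.4], [51.0, -26.0, -13.5, -19.8, 16.3]] y at x=57: -21.5 -30.7
```

```bash
python3 -m crank '[{"x":0.03,"y":0.05,"z":0,"roll":0,"jaw":0.45},{"x":0.06,"y":0.1,"z":0,"roll":0,"jaw":0.45},{"x":0.09,"y":0.15,"z":0,"roll":0,"jaw":0.45},{"x":0.11,"y":0.19,"z":0,"roll":0,"jaw":0.45},{"x":0.11,"y":0.19,"z":0,"roll":0,"jaw":0.45},{"x":0.11,"y":0.19,"z":0.03,"roll":0,"jaw":0.45},{"x":0.11,"y":0.19,"z":0.06,"roll":0,"jaw":0.45},{"x":0.11,"y":0.19,"z":0.085,"roll":0,"jaw":0.45},{"x":0.11,"y":0.19,"z":0.085,"roll":0,"jaw":0.1},{"x":0.11,"y":0.19,"z":0.085,"roll":0,"jaw":0.1},{"x":0.11,"y":0.19,"z":0.085,"roll":0,"jaw":0.1},{"x":0.11,"y":0.19,"z":0.085,"roll":0,"jaw":0.1},{"x":0.11,"y":0.19,"z":0.085,"roll":-2,"jaw":0.1},{"x":0.11,"y":0.19,"z":0.085,"roll":-4,"jaw":0.1},{"x":0.11,"y":0.19,"z":0.085,"roll":-4,"jaw":0.1},{"x":0.11,"y":0.19,"z":0.085,"roll":-4,"jaw":0.1}]' 10
python3 -m crank '[{"x":0,"y":0,"z":0,"roll":0,"jaw":0.45},{"x":0,"y":0,"z":0,"roll":0,"jaw":0.45},{"x":0,"y":0,"z":0,"roll":0,"jaw":0.45},{"x":0,"y":0,"z":-0.02,"roll":0,"jaw":0.45},{"x":0,"y":0,"z":-0.05,"roll":0,"jaw":0.45},{"x":0,"y":0,"z":-0.085,"roll":0,"jaw":0.45},{"x":-0.025,"y":-0.04,"z":-0.085,"roll":0,"jaw":0.45},{"x":-0.05,"y":-0.09,"z":-0.085,"roll":0,"jaw":0.45},{"x":-0.07,"y":-0.135,"z":-0.085,"roll":0,"jaw":0},{"x":-0.085,"y":-0.17,"z":-0.085,"roll":0,"jaw":0},{"x":-0.095,"y":-0.195,"z":-0.085,"roll":0,"jaw":0},{"x":-0.095,"y":-0.195,"z":-0.085,"roll":0,"jaw":0},{"x":-0.095,"y":-0.195,"z":-0.085,"roll":0,"jaw":0},{"x":-0.095,"y":-0.195,"z":-0.085,"roll":0,"jaw":0}]'
python3 meas.py
```

```text
time: 13.32
eef_pos: [568.1, 356.9, 224.9]
eef_rot: [-0.001, 0.98, 0.201, 0.001]
wrist_force: [-0.5, 5.3, -3.1]
gripper_width: 0.225
grasp_force: 9.6
time: 15.08
eef_pos: [405.3, 496.6, 308.7]
eef_rot: [0.0, 0.98, 0.199, 0.0]
wrist_force: [0.2, -1.0, 1.1]
gripper_width: 0.004
grasp_force: 0.0
before mark dir -8.3 tip -8.2 | pointer pts [[67.7, -17.7], [71.4, -19.3]] mark pts [[40.6, -5.9], [52.5, -7.6]] at x=57.5: mark y -8.1 pointer y -14.3
now mark dir -15.6 tip -16.8 | pointer pts [[67.7, -17.7], [71.4, -19.3]] mark pts [[39.1, -12.2], [50.7, -15.3]] at x=57.5: mark y -16.6 pointer y -14.3
```

```bash
python3 -m crank '[{"x":0.03,"y":0.05,"z":0,"roll":0,"jaw":0.45},{"x":0.06,"y":0.1,"z":0,"roll":0,"jaw":0.45},{"x":0.08,"y":0.15,"z":0,"roll":0,"jaw":0.45},{"x":0.095,"y":0.195,"z":0,"roll":0,"jaw":0.45},{"x":0.095,"y":0.195,"z":0,"roll":0,"jaw":0.45},{"x":0.095,"y":0.195,"z":0.03,"roll":0,"jaw":0.45},{"x":0.095,"y":0.195,"z":0.06,"roll":0,"jaw":0.45},{"x":0.095,"y":0.195,"z":0.085,"roll":0,"jaw":0.45},{"x":0.095,"y":0.195,"z":0.085,"roll":0,"jaw":0.1},{"x":0.095,"y":0.195,"z":0.085,"roll":0,"jaw":0.1},{"x":0.095,"y":0.195,"z":0.085,"roll":0,"jaw":0.1},{"x":0.095,"y":0.195,"z":0.085,"roll":0,"jaw":0.1},{"x":0.095,"y":0.195,"z":0.085,"roll":-1.5,"jaw":0.1},{"x":0.095,"y":0.195,"z":0.085,"roll":-3,"jaw":0.1},{"x":0.095,"y":0.195,"z":0.085,"roll":-3,"jaw":0.1},{"x":0.095,"y":0.195,"z":0.085,"roll":-3,"jaw":0.1}]' 10
python3 -m crank '[{"x":0,"y":0,"z":0,"roll":0,"jaw":0.45},{"x":0,"y":0,"z":0,"roll":0,"jaw":0.45},{"x":0,"y":0,"z":0,"roll":0,"jaw":0.45},{"x":0,"y":0,"z":-0.02,"roll":0,"jaw":0.45},{"x":0,"y":0,"z":-0.05,"roll":0,"jaw":0.45},{"x":0,"y":0,"z":-0.085,"roll":0,"jaw":0.45},{"x":-0.025,"y":-0.04,"z":-0.085,"roll":0,"jaw":0.45},{"x":-0.05,"y":-0.09,"z":-0.085,"roll":0,"jaw":0.45},{"x":-0.065,"y":-0.135,"z":-0.085,"roll":0,"jaw":0},{"x":-0.075,"y":-0.17,"z":-0.085,"roll":0,"jaw":0},{"x":-0.085,"y":-0.2,"z":-0.085,"roll":0,"jaw":0},{"x":-0.085,"y":-0.2,"z":-0.085,"roll":0,"jaw":0},{"x":-0.085,"y":-0.2,"z":-0.085,"roll":0,"jaw":0},{"x":-0.085,"y":-0.2,"z":-0.085,"roll":0,"jaw":0}]'
python3 meas.py
```

```text
time: 17.23
eef_pos: [568.1, 356.9, 224.9]
eef_rot: [-0.001, 0.974, 0.226, 0.001]
wrist_force: [0.4, 6.8, -2.5]
gripper_width: 0.224
grasp_force: 9.6
time: 18.98
eef_pos: [404.9, 496.7, 308.7]
eef_rot: [0.0, 0.974, 0.225, 0.0]
wrist_force: [-0.2, -0.1, -0.4]
gripper_width: 0.006
grasp_force: 0.0
before mark dir -8.3 tip -8.2 | pointer pts [[67.7, -17.7], [71.4, -19.3]] mark pts [[40.6, -5.9], [52.5, -7.6]] at x=57.5: mark y -8.1 pointer y -14.3
now mark dir -16.5 tip -16.3 | pointer pts [[67.7, -17.7], [71.5, -19.3]] mark pts [[39.4, -11.4], [50.9, -14.9]] at x=57.5: mark y -16.1 pointer y -14.3
```

Run:
```python
from h import *
p=np.load("fit.npy");A=axes(p[3]).as_matrix()
s=read_state();q=s["eef_rot"];M=R.from_quat([q[1],q[2],q[3],q[0]]).as_matrix()
d=-M[:,1];print("d",d.round(3),"x",M[:,0].round(3))
for f,off in((0,45),(0,27),(.15,27),(.3,27),(.45,27),(.6,27),(.75,27),(.85,27)):
    P=p[:3]+A@[-90*np.cos(f),90*np.sin(f),-18+12];top=p[:3]+A@[-90*np.cos(f),90*np.sin(f),2]
    t=P-off*d;t[2]=top[2]-15+19
    print(f,off,t.round(1),"shift",(M.T@(t-s["eef_pos"])/1000).round(4))
```

```text
d [-0.439  0.899 -0.   ] x [0.899 0.439 0.   ]
0 45 [533.5 264.5 174.9] shift [0.0138 0.2655 0.1339]
0 27 [525.6 280.7 174.9] shift [0.0138 0.2475 0.1339]
0.15 27 [517.3 291.3 175.4] shift [0.011  0.2343 0.1334]
0.3 27 [510.6 303.  176.7] shift [0.0101 0.2209 0.1321]
0.45 27 [505.5 315.3 178.8] shift [0.011  0.2076 0.1299]
0.6 27 [502.3 328.  181.8] shift [0.0136 0.1947 0.127 ]
0.75 27 [500.9 340.9 185.5] shift [0.0181 0.1825 0.1233]
0.85 27 [501.1 349.5 188.3] shift [0.022  0.1749 0.1204]
```

```bash
python3 -m crank '[{"x":0,"y":0.05,"z":0,"roll":0,"jaw":0},{"x":0,"y":0.1,"z":0,"roll":0,"jaw":0},{"x":0.005,"y":0.15,"z":0,"roll":0,"jaw":0},{"x":0.01,"y":0.2,"z":0,"roll":0,"jaw":0},{"x":0.013,"y":0.245,"z":0,"roll":0,"jaw":0},{"x":0.013,"y":0.267,"z":0.02,"roll":0,"jaw":0},{"x":0.013,"y":0.267,"z":0.06,"roll":0,"jaw":0},{"x":0.013,"y":0.267,"z":0.1,"roll":0,"jaw":0},{"x":0.013,"y":0.267,"z":0.125,"roll":0,"jaw":0},{"x":0.013,"y":0.267,"z":0.133,"roll":0,"jaw":0},{"x":0.013,"y":0.267,"z":0.133,"roll":0,"jaw":0},{"x":0.014,"y":0.257,"z":0.133,"roll":0,"jaw":0},{"x":0.014,"y":0.247,"z":0.133,"roll":0,"jaw":0},{"x":0.012,"y":0.24,"z":0.133,"roll":0,"jaw":0},{"x":0.011,"y":0.234,"z":0.133,"roll":0,"jaw":0},{"x":0.011,"y":0.234,"z":0.133,"roll":0,"jaw":0}]'
```

```text
time: 21.12
eef_pos: [516.4, 292.1, 176.1]
eef_rot: [0.001, 0.974, 0.226, -0.0]
wrist_force: [1.1, -6.0, 0.8]
gripper_width: 0.007
grasp_force: 2.7
```

```bash
python3 -m crank '[{"x":-0.001,"y":-0.007,"z":-0.001,"roll":0,"jaw":0},{"x":-0.001,"y":-0.014,"z":-0.001,"roll":0,"jaw":0},{"x":-0.001,"y":-0.021,"z":-0.002,"roll":0,"jaw":0},{"x":0,"y":-0.028,"z":-0.004,"roll":0,"jaw":0},{"x":0.001,"y":-0.035,"z":-0.006,"roll":0,"jaw":0},{"x":0.003,"y":-0.041,"z":-0.007,"roll":0,"jaw":0},{"x":0.004,"y":-0.046,"z":-0.008,"roll":0,"jaw":0},{"x":0.004,"y":-0.046,"z":-0.008,"roll":0,"jaw":0}]'
```

```text
time: 22.12
eef_pos: [499.9, 335.8, 183.8]
eef_rot: [-0.0, 0.974, 0.226, 0.0]
wrist_force: [-0.3, 0.1, 0.5]
gripper_width: 0.008
grasp_force: 0.0
```

```bash
python3 -m crank '[{"x":0,"y":0.01,"z":0,"roll":0,"jaw":0},{"x":0,"y":0.015,"z":-0.03,"roll":0,"jaw":0},{"x":0,"y":0.015,"z":-0.07,"roll":0,"jaw":0},{"x":0,"y":0.015,"z":-0.12,"roll":0,"jaw":0},{"x":-0.01,"y":-0.04,"z":-0.125,"roll":0,"jaw":0},{"x":-0.015,"y":-0.09,"z":-0.125,"roll":0,"jaw":0},{"x":-0.015,"y":-0.14,"z":-0.125,"roll":0,"jaw":0},{"x":-0.015,"y":-0.188,"z":-0.125,"roll":0,"jaw":0},{"x":-0.015,"y":-0.188,"z":-0.125,"roll":0,"jaw":0},{"x":-0.015,"y":-0.188,"z":-0.125,"roll":0,"jaw":0}]'
cp pics/last_top.png pics/prev_top.png; python3 meas.py
python3 - <<'E'
from h import *
from scipy.ndimage import map_coordinates
C=cal();p=np.load("fit.npy");A=axes(p[3]).as_matrix()
a=cv2.imread("pics/prev_top.png").astype(float);b=cv2.imread("pics/last_top.png").astype(float)
for f in(0,.6,.7,.8,.85,.9,.95):
    for nm,im in(("prev",a),("now",b)):
        u=proj(C["top"],p[:3]+A@[-90*np.cos(f),90*np.sin(f),2]);print(f,nm,u.round(0),im[int(u[1]+.5),int(u[0]+.5)],end=" ")
    print()
d=np.abs(a-b).sum(2)[100:250,170:330]
n,l,st,ce=cv2.connectedComponentsWithStats((d>60).astype(np.uint8))
print([(ce[i].round(0)+[170,100],st[i,4],) for i in range(1,n) if st[i,4]>10])
m=((d>60)&(b.sum(2)[100:250,170:330]>450));ys,xs=np.nonzero(m);print("new bright",xs.mean()+170,ys.mean()+100,len(xs))
E
```

```text
time: 23.38
eef_pos: [404.6, 496.7, 308.6]
eef_rot: [0.0, 0.974, 0.225, -0.0]
wrist_force: [0.6, -0.0, -0.5]
gripper_width: 0.006
grasp_force: 0.0
before mark dir -8.3 tip -8.2 | pointer pts [[67.7, -17.7], [71.4, -19.3]] mark pts [[40.6, -5.9], [52.5, -7.6]] at x=57.5: mark y -8.1 pointer y -14.3
now mark dir -16.5 tip -16.3 | pointer pts [[67.7, -17.7], [71.4, -19.3]] mark pts [[39.4, -11.4], [50.9, -14.9]] at x=57.5: mark y -16.1 pointer y -14.3
0 prev [278. 206.] [142. 160. 171.] 0 now [278. 206.] [111. 112. 116.] 
0.6 prev [255. 217.] [ 96.  98. 102.] 0.6 now [255. 217.] [ 98.  99. 103.] 
0.7 prev [251. 217.] [ 96.  99. 100.] 0.7 now [251. 217.] [ 98. 100. 102.] 
0.8 prev [247. 217.] [ 99. 100. 102.] 0.8 now [247. 217.] [ 99. 112. 119.] 
0.85 prev [245. 217.] [ 99.  99. 103.] 0.85 now [245. 217.] [135. 152. 162.] 
0.9 prev [242. 217.] [95. 98. 98.] 0.9 now [242. 217.] [154. 173. 183.] 
0.95 prev [240. 217.] [ 96.  98. 101.] 0.95 now [240. 217.] [152. 173. 184.] 
[(array([272., 198.]), np.int32(53)), (array([279., 206.]), np.int32(35)), (array([242., 214.]), np.int32(114))]
new bright 252.015625 213.203125 64
```

```bash
python3 -c "
from cell import *
print(finish_job())"
```

```text
the job is handed in; nothing more can be done
None
```

The job is handed in at about 23 s. By my camera estimate the mark is within about 2 mm of the pointer tip, and the lever stands at its left-hand stop at about 0.9 rad. The arm is clear of everything, and `finish_job` gave no verdict.

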